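# Make up two stone-carving kits

### The arm

A 7-joint arm with a two-finger parallel gripper is mounted at the origin on a cart in front of the work surface, level with it; the furniture and walls round the work are solid. World frame = base frame: x ahead of the robot, y to its left, z up, the work surface at z = 0. Lengths are in m, angles in rad, forces in N, time in s.
With the tool pointing down it reaches from about 0.425 to 0.925 m from the base axis. Payload 6.8 kg.
Tool frame: the origin (TCP) lies where the fingers leave the gripper's body, on its centre line; the fingertips stand 73 mm ahead of it and the grasp point (between the pads) lies 54 mm ahead of it; z points along the fingers, y is the direction in which the jaws open and shut (so a half turn about z gives the same grasp; the last joint's range is limited). The gripper opens to 85 mm and grips with 20 to 120 N. Pads are 22 mm wide; open, the fingers measure 114 mm over their backs; the gripper's body (76 mm by 85 mm) begins 54 mm behind the grasp point. The pads swing forward as they close: fully open they stand 13 mm farther back than shut.
Start: joints at [1.012, 0.477, 0.022, 1.555, -0.011, 1.109, -0.083], TCP at [0.294, -0.608, 0.304] pointing down, gripper open.
Joint ranges: [-2.96, 2.96], [-0.34, 2.1], [-1.41, 1.46], [0.24, 2.44], [-1.37, 4.51], [0.17, 1.92], [-2.96, 2.96]. Speed limits (rad/s): [2.39, 2.39, 3.14, 3.14, 3.14, 3.14, 3.14].

### API

Orientations are given as a rotation vector (axis times angle).
In Python, from bench import r gives the robot as it stands.
- The arm moves only by the shell command python3 -m handwheel 'ROWS' [FORCE]. ROWS is JSON, a list that holds one entry, the list of rows, each a list of 7 numbers: the shift along the world's x, y, z in m, then the turn, a rotation vector about the world's x, y, z in rad, then the finger opening in m, from 0 to 0.0854. A call has 1 to 10 rows; each row shifts and turns the commanded pose from where the row before left it; what a row does not reach is not made up. A row lasts 1/12 s, in which the tool goes at most 41.7 mm and 7.16 degrees, less where a joint would pass 70% of its speed; a pose out of reach is approached as far as the arm can. A call is refused whole if a number of a shift passes 0.0417 or a number of a turn 0.125, either way. A call with a gripper value outside its range is refused whole. The fingers move at their own pace and stop on an object; FORCE is the grip in N (left out, the last holds). Time passes only in rows, so rows that do not move let the fingers close. It gives the time, the measured TCP pose, the force and the opening at its end, in the units of the state.
- r.get_obs(): the state, without advancing time (a new reading comes with each control period).
- r.grab_frame(name): name is "scene" or "top" or "wrist"; returns (picture, depth): 384x512x3 uint8, red, green, blue; 384x512 float32, m along the optical axis (not along the pixel's ray), 0 where there is no reading.
- r.get_calibration(name): a dict with "vertical_fov" (degrees; the focal length in pixels is half the picture's height over the tangent of half this angle, whatever the lens; pixels are square), "cx", "cy" (the principal point, pixels), "R" (3x3) and "t" (3): a world point X has camera coordinates R X + t; the wrist camera has in their place "T_tool_cam" (4x4, takes a point from camera to tool coordinates, whose origin is the TCP and whose axes are the flange's). Camera axes: x right, y down, z forward; pixel columns grow to the right and rows downward; lengths in m; the calibration is good to about 2 mm. A picture is of the moment at which its call begins: read the wrist's pose just before it. get_calibration takes no time and is no camera call.
- r.hand_in(): hands the job in, once; it reports no verdict.
Trained networks look in the newest picture that a camera, given by its name, has taken for a name from the list of things; names that differ only in an ending like _2 or _b are one class to them, and where a whole thing is asked for, a point or a joint stands for the part that bears it (a point fixed in the world has none). Each returns a list of dicts, best first, with "p" (0 to 1); they miss things now and then, are a little off and sometimes report something else, mostly with a low value. They report only what shows in the picture. A call takes as long as a camera call. They do not tell look-alikes from the thing itself.
- r.masks_of(label, camera): "pixels" (384x512 bool, what is visible of it) and "at" ([column, row] in pixels, amid what is visible of it).
The state is a dict: "clock": time; "joints": joint angles; "qvel": joint speeds; "tau": joint torques, N m; "tcp_pos": TCP position; "orientation": TCP orientation; "contact_force": force on the tool from outside, world axes, zero at the start; "moment": the same for the moment, N m; "grip_width": finger opening in m.
Only numpy, scipy, OpenCV 4.12 (cv2) and the standard library are available. Lean on these libraries where they do the work, as an engineer would, in place of code of your own. Each camera call takes 0.05 s, during which the arm holds its last target.

### The job

Make up the two carving kits from the stock lying on the bench in front of the trays: the tray with the bird head gets the thick dark stone block, the cork sanding block and the red compound bar; the tray with the hook gets the thin green slab to cut it from and the marker to trace its outline. Lay each thing flat on the floor of the nest cut for it, and leave the pale slab and the brown pebble where they lie.

Things in the scene. Friction and masses are not known exactly. Their poses are not given: they have to be found in the camera images.
- bird_tray: Fixed dark wooden kit tray 210 (x) x 184 (y) mm, 17 mm high; a dark bird-head carving (24 mm high) is glued on it at x -42, y -58 mm. Origin: centre of underside, on the table; x away from the robot, y left, z up. Nests are cut in its brown insert: felt floor at z 8 mm, insert's top at z 16 mm. Nest centres: sanding block x -42, y 27; red bar x 42, y 38.5; dark stone x 42, y -41 mm.
- hook_tray: Same kind of fixed tray, same frame and heights, with a small dark hook carving (10 mm high) glued on it at x 42, y -53 mm. Nest centres: marker x -42, y 0; thin green slab x 42, y 27 mm. In both trays each nest lies lengthways along y, is 16 mm longer and 16 mm wider than its thing, and has finger slots, 44 mm wide and 24 mm or more long, out from the middle of both long sides.
- sanding_block_mid (a point): Tan-brown cork sanding block with a dark grey underside, 46 x 86 x 22 mm. Point: its centre, half-way up. Its z axis points up, its y axis runs along the 86 mm side. Loose, lies flat on the table.
- red_bar_mid (a point): Brick-red bar of polishing compound, 30 x 58 x 24 mm. Point: its centre, half-way up. Its z axis points up, its y axis runs along the 58 mm side. Loose, lies flat on the table.
- dark_stone_mid (a point): Thick block of nearly black green stone, 37 x 55 x 24 mm. Point: its centre, half-way up. Its z axis points up, its y axis runs along the 55 mm side. Loose, lies flat on the table.
- thin_slab_mid (a point): Thin slab of strong mid-green stone, 46 x 67 x 12 mm. Point: its centre, half-way up. Its z axis points up, its y axis runs along the 67 mm side. Loose, lies flat on the table. (A similar slab on the bench far to the left, by the vice, is not part of the work.)
- marker_mid (a point): Round marker pen, black with a purple cap, 118 mm long, 18 mm thick at most (17 mm over the thinner part). Point: its centre, on its axis. Its y axis runs along its length (either end may lead); it can roll about that axis. Loose, lies on the table.
- pale_slab_mid (a point): Slab of pale grey-green stone, 54 x 58 x 16 mm: belongs to neither kit, stays where it lies. Point: its centre, half-way up. Its z axis points up, its y axis runs along the 58 mm side. Loose, lies flat on the table.
- pebble_mid (a point): Rounded light-brown rough pebble, 44 x 49 x 35 mm: belongs to neither kit, stays where it lies. Point: its centre, half-way up. Loose, rests on the table.
Things that resemble listed ones, but are neither listed nor needed, are in the scene too. Leave any pink or yellow look-alike of the part that bears marker_mid alone.

How it is judged:
By the outcome, as a careful person would: the job done as asked, in the order asked, and still so for the second after the job is handed in, with the robot touching nothing.
It also fails if it takes over 120 s, if anything falls off the work surface, if the arm or the gripper's body presses on something with over 40 N, if the wrist force passes 120 N, or if a joint passes its speed limit or range.

## Working session

There is one attempt and no reset: what is moved stays moved. The work goes in short steps, Python scripts to look and compute and a shell command to move; the robot and the scene stay as the last step left them, time stands still between calls to the robot, and variables do not carry over. Pictures are saved under pics/ and viewed, and the job is handed in when it is done.

```bash
ls; mkdir -p pics; python3 - <<'E'
from bench import r
import cv2
o=r.get_obs(); print({k:(v if not hasattr(v,'round') else v) for k,v in o.items()})
for n in ("scene","top","wrist"):
    im,d=r.grab_frame(n); cv2.imwrite(f"pics/{n}0.png",cv2.resize(im[:,:,::-1],(800,600),interpolation=cv2.INTER_CUBIC)); c=r.get_calibration(n); print(n,c)
E
```

```text
pics
{'clock': 0.0, 'joints': array([ 1.01190718,  0.47779774,  0.02231126,  1.55644425, -0.01151179,
        1.10927719, -0.08309026]), 'qvel': array([-0.00222824, -0.00097837,  0.00163728,  0.00035213,  0.00196321,
        0.00054982,  0.00097205]), 'tau': array([ 7.23485828e-04, -5.96452045e+01,  1.60844665e+00, -2.81197751e+01,
        1.24697608e-02,  9.49470385e-03, -1.69559803e-05]), 'tcp_pos': array([ 0.29389785, -0.60715621,  0.30292965]), 'orientation': array([-3.06042902e+00, -7.01810630e-01,  7.98273290e-04]), 'contact_force': array([-0.28032938, -0.19958706,  0.62850544]), 'moment': array([-0.00990879,  0.02832361,  0.03198163]), 'grip_width': 0.0851079506012558}
scene {'vertical_fov': 53.30969309481666, 'cx': 254.20546393208082, 'cy': 193.50779982541937, 'R': array([[-0.75047814, -0.66044763, -0.02432054],
       [-0.30594093,  0.37979422, -0.87301575],
       [ 0.58581798, -0.64773859, -0.48708522]]), 't': array([0.44479064, 0.16106939, 1.01312268])}
top {'vertical_fov': 44.902833268416686, 'cx': 258.7293951811047, 'cy': 183.1710680755938, 'R': array([[-0.02572657, -0.99956565, -0.01437543],
       [-0.99468644,  0.02702965, -0.0993392 ],
       [ 0.09968461,  0.01174339, -0.99494978]]), 't': array([0.15021838, 0.47065585, 1.37491141])}
wrist {'vertical_fov': 65.6559157452544, 'cx': 256.52463737221024, 'cy': 190.05778258301652, 'T_tool_cam': array([[-3.96142995e-04, -9.54186324e-01, -2.99212805e-01,
         7.58785516e-02],
       [ 9.99999842e-01, -2.58586423e-04, -4.99321223e-04,
        -7.38688076e-05],
       [ 3.99073113e-04, -2.99212956e-01,  9.54186275e-01,
        -7.05131198e-02],
       [ 0.00000000e+00,  0.00000000e+00,  0.00000000e+00,
         1.00000000e+00]])}
```

View pics/top0.png

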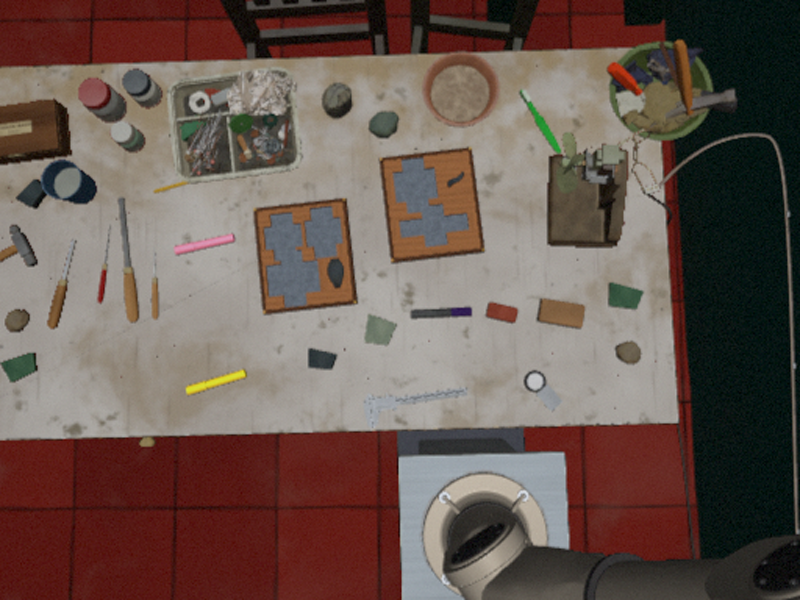

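View pics/scene0.png

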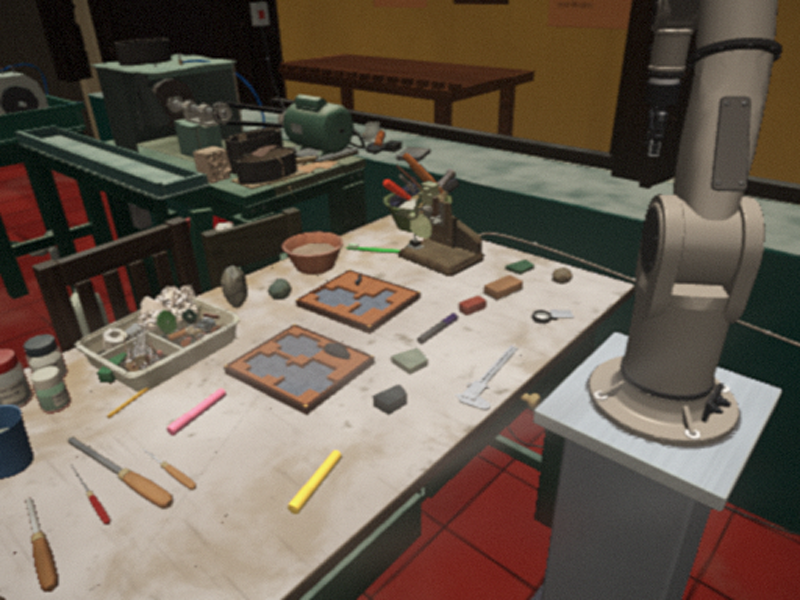

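View pics/wrist0.png

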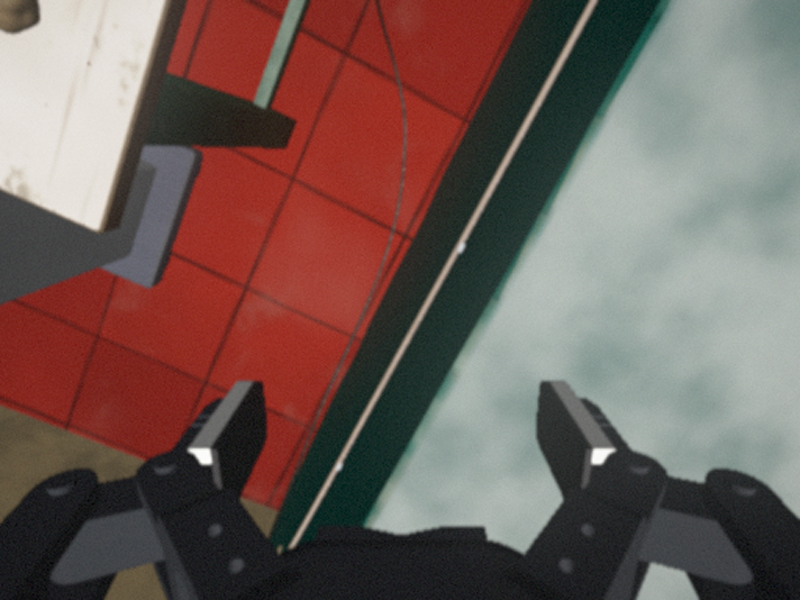

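Top picture (800x600): dark stone (321,358), pale slab (380,330), marker black/purple (440,313), red bar (502,312), cork block (561,312), green slab (625,295), pebble (628,352), bird tray (305,256), hook tray (432,205). Look-alikes: pink (204,244), yellow (215,382), and green (545,130) pens; slab by the vice at left (18,367); dark stones (30,192), (383,123), (337,98).

```bash
cat > h.py <<'E'
import numpy as np, cv2
from scipy.spatial.transform import Rotation as Ro
from bench import r
S={'sanding_block_mid':(46,86,22),'red_bar_mid':(30,58,24),'dark_stone_mid':(37,55,24),'thin_slab_mid':(46,67,12),'marker_mid':(18,118,18),'pale_slab_mid':(54,58,16),'pebble_mid':(44,49,35),'bird_tray':(184,210,17),'hook_tray':(184,210,17)}
def cam(name,o=None):
    c=r.get_calibration(name); f=192/np.tan(np.radians(c['vertical_fov'])/2)
    if name=='wrist':
        T=c['T_tool_cam']; Rt=Ro.from_rotvec(o['orientation']).as_matrix()
        Rc=Rt@T[:3,:3]; C=Rt@T[:3,3]+o['tcp_pos']
    else:
        Rc=c['R'].T; C=-Rc@c['t']
    return f,c['cx'],c['cy'],Rc,C
def rays(uv,K):
    f,cx,cy,Rc,C=K; uv=np.asarray(uv,float)
    return np.c_[(uv[:,0]-cx)/f,(uv[:,1]-cy)/f,np.ones(len(uv))]@Rc.T
def onplane(uv,K,z):
    d=rays(uv,K); return K[4]+d*((z-K[4][2])/d[:,2])[:,None]
def proj(P,K):
    f,cx,cy,Rc,C=K; p=(np.asarray(P)-C)@Rc; return np.c_[p[:,0]/p[:,2]*f+cx,p[:,1]/p[:,2]*f+cy]
def cloud(m,d,K):
    v,u=np.nonzero(m&(d>0)); return K[4]+rays(np.c_[u,v],K)*d[v,u][:,None]
def rect(xy):
    (cx,cy),(w,h),a=cv2.minAreaRect((xy*1000).astype(np.float32))
    if w>h: a+=90; w,h=h,w
    # long side angle: direction of h
    yaw=(a)%180   # y axis rotated from world y by a
    if yaw>90: yaw-=180
    return (cx,cy),(w,h),yaw
E
python3 - <<'E'
from h import *
im,d=r.grab_frame('top'); K=cam('top'); print(K[4])
for l,s in S.items():
    for i,q in enumerate(r.masks_of(l,'top')[:3]):
        m=q['pixels']
        P=cloud(m,d,K); zt=np.percentile(P[:,2],80)
        T=P[np.abs(P[:,2]-zt)<.006]
        print(l,round(q['p'],2),np.round(q['at']),m.sum(),'z80 %.4f'%zt,*[np.round(a,1) for a in rect(T[:,:2])],'med',np.round(np.median(T,0)*1000,1))
v,u=np.mgrid[200:270:10,250:420:10]
E
```

```text
[0.33496209 0.12128534 1.41688184]
sanding_block_mid 0.64 [357. 200.] 431 z80 0.0247 [ 415.4 -160.5] [44.5 83.6] -11.5 med [ 415.3 -159.9   22.6]
red_bar_mid 0.51 [322. 202.] 240 z80 0.0250 [419.9 -46.8] [29.6 57.1] -14.7 med [419.2 -47.1  23.5]
dark_stone_mid 0.74 [206. 231.] 200 z80 0.0259 [337.9 303. ] [33.8 52.8] -13.0 med [338.6 302.   24. ]
dark_stone_mid 0.23 [198. 164.] 4141 z80 0.0172 [541.4 332.5] [184.6 210.2] -85.1 med [536.5 321.1  15.6]
thin_slab_mid 0.77 [398. 185.] 280 z80 0.0141 [ 442.9 -284.5] [44.5 63.3] -17.1 med [ 443.9 -283.4   12.4]
marker_mid 0.79 [135. 240.] 242 z80 0.0181 [301.1 506.2] [ 17.2 116.2] 16.1 med [299.6 510.1  16.3]
marker_mid 0.64 [130. 155.] 259 z80 0.0183 [569.5 529.5] [ 17.2 119.2] 10.5 med [569.2 531.5  16.4]
marker_mid 0.52 [281. 201.] 208 z80 0.0180 [422.5  69.1] [ 15.8 108.8] 1.8 med [422.3  69.   16. ]
pale_slab_mid 0.79 [242. 213.] 269 z80 0.0186 [391.1 189.6] [51.4 52. ] 79.0 med [390.  190.7  16.7]
pebble_mid 0.58 [402. 223.] 166 z80 0.0329 [ 337.6 -286.1] [32.4 32.7] -80.8 med [ 337.6 -285.7   31.6]
bird_tray 0.71 [196. 165.] 4271 z80 0.0170 [541.4 332.5] [184.6 210.4] -85.0 med [536.6 321.6  15.5]
hook_tray 0.68 [274. 129.] 4070 z80 0.0176 [635.8  82.1] [183.6 211.5] -85.0 med [635.5  64.4  16.1]
```

```bash
python3 - <<'E'
from h import *
im,d=r.grab_frame('top'); K=cam('top')
P=cloud(d>0,d,K)
tall=P[(P[:,2]>.05)&(P[:,0]>.25)&(P[:,0]<1)&(abs(P[:,1])<.75)]
H=np.round(tall[:,:2]/.08)*.08
for k in np.unique(H,axis=0):
    s=tall[(H==k).all(1)]; print(k, len(s),'%.2f'%s[:,2].max(),end='; ')
print()
for n,c,yaw in (('bird',(541.4,332.5),5),('hook',(635.8,82.1),5)):
    for y in (4,5,6):
        a=np.radians(y); R=np.array([[np.cos(a),-np.sin(a)],[np.sin(a),np.cos(a)]])
        L=(P[:,:2]*1000-c)@R
        # edges in tray frame
        top=(P[:,2]>.010)
        ns={'bird':{'sand':(-42,27,62,102),'red':(42,38.5,46,74),'stone':(42,-41,53,71)},'hook':{'mark':(-42,0,34,134),'slab':(42,27,62,83)}}[n]
        for k,(x,yy,w,h) in ns.items():
            # x-edges away from middle slots; use thin central: y edges with |x-cx|<w/2-4
            lo=P[:,2]<.012
            q=L[lo&(abs(L[:,0]-x)<w/2-6)&(abs(L[:,1]-yy)<h/2+6)]
            qq=L[lo&(abs(L[:,0]-x)<w/2+6)&(abs(L[:,1]-yy)<h/2-4)&(abs(L[:,1]-yy)>26)]
            slx=L[lo&(abs(L[:,0]-x)>w/2+3)&(abs(L[:,0]-x)<w/2+18)&(abs(L[:,1]-yy)<27)]
            print(n,y,k,'dy %.1f'%((np.percentile(q[:,1],2)+np.percentile(q[:,1],98))/2-yy),'span %.0f'%np.ptp(np.percentile(q[:,1],[2,98])),'dx',np.round((np.percentile(qq[:,0],2)+np.percentile(qq[:,0],98))/2-x,1) if len(qq)>5 else None, 'slot dy %.1f'%(slx[:,1].mean()-yy))
E
```

```text
[ 0.56 -0.24] 172 0.08; [ 0.64 -0.32] 6 0.09; [ 0.64 -0.24] 690 0.19; [ 0.64 -0.16] 280 0.18; [0.64 0.72] 21 0.09; [ 0.72 -0.4 ] 107 0.08; [ 0.72 -0.32] 147 0.17; [ 0.72 -0.24] 174 0.19; [ 0.72 -0.16] 198 0.16; [0.72 0.32] 10 0.06; [0.72 0.4 ] 41 0.06; [0.72 0.48] 18 0.06; [0.72 0.56] 25 0.06; [0.72 0.72] 41 0.09; [ 0.8  -0.48] 219 0.15; [ 0.8 -0.4] 854 0.18; [ 0.8  -0.32] 805 0.19; [ 0.8  -0.24] 204 0.16; [ 0.8  -0.08] 28 0.07; [ 0.8 -0. ] 109 0.07; [0.8  0.08] 82 0.07; [0.8  0.24] 197 0.10; [0.8  0.32] 29 0.09; [0.8 0.4] 324 0.09; [0.8  0.48] 189 0.08; [0.8  0.56] 16 0.05; [0.8  0.64] 142 0.07; [0.8  0.72] 233 0.10; [ 0.88 -0.48] 44 0.08; [ 0.88 -0.4 ] 312 0.20; [ 0.88 -0.32] 687 0.21; [ 0.88 -0.24] 83 0.16; [ 0.88 -0.08] 61 0.07; [ 0.88 -0.  ] 187 0.07; [0.88 0.08] 158 0.07; [0.88 0.24] 83 0.10; [0.88 0.32] 70 0.09; [0.88 0.4 ] 433 0.09; [0.88 0.48] 107 0.08; [0.88 0.56] 52 0.06; [0.88 0.64] 311 0.08; [0.88 0.72] 294 0.10; [ 0.96 -0.4 ] 9 0.08; [ 0.96 -0.32] 12 0.08; [0.96 0.  ] 16 0.07; 
bird 4 sand dy 0.1 span 100 dx 0.4 slot dy 1.0
bird 4 red dy 1.8 span 72 dx 2.2 slot dy 0.5
bird 4 stone dy 1.4 span 69 dx 1.7 slot dy 1.2
bird 5 sand dy 0.6 span 99 dx 0.5 slot dy 1.8
bird 5 red dy 1.3 span 73 dx -0.4 slot dy -0.4
bird 5 stone dy 0.9 span 69 dx 1.1 slot dy 0.5
bird 6 sand dy 1.4 span 99 dx 1.4 slot dy 2.7
bird 6 red dy 1.0 span 72 dx -2.4 slot dy -0.8
bird 6 stone dy 0.3 span 69 dx 0.2 slot dy -0.7
hook 4 mark dy -1.0 span 130 dx 1.8 slot dy -1.1
hook 4 slab dy 0.1 span 81 dx -0.1 slot dy 0.5
hook 5 mark dy -0.3 span 130 dx 1.7 slot dy -0.4
hook 5 slab dy -0.5 span 81 dx 0.3 slot dy -0.3
hook 6 mark dy 0.5 span 130 dx 1.9 slot dy 0.5
hook 6 slab dy -1.1 span 81 dx 0.9 slot dy -0.7
```

```bash
python3 -m handwheel '[[[0.017,0.036,0,0,0,0.05,0.085],[0.018,0.036,0,0,0,0.05,0.085],[0.018,0.036,0,0,0,0.05,0.085],[0.018,0.036,0,0,0,0.05,0.085],[0.018,0.036,0,0,0,0.05,0.085],[0.018,0.036,0,0,0,0.05,0.085],[0.018,0.036,0,0,0,0.05,0.085],[0.018,0.036,0,0,0,0.05,0.085],[0.018,0.036,0,0,0,0.05,0.085],[0.010,0.036,0,0,0,0.05,0.085]]]'
```

```text
clock: 1.53
tcp_pos: [0.4668, -0.2454, 0.3044]
orientation: [2.79, 1.442, 0.002]
contact_force: [0.5, 0.8, -0.6]
grip_width: 0.0848
```

```bash
python3 -m handwheel '[[[0.002,0.038,-0.005,0,0,0.04,0.085],[0.002,0.038,-0.005,0,0,0.04,0.085],[0.002,0.038,-0.005,0,0,0.04,0.085],[0.0,0.038,-0.005,0,0,0.04,0.085],[0,0.038,-0.005,0,0,0.04,0.085],[0,0.038,-0.005,0,0,0.04,0.085],[-0.005,0.038,-0.005,0,0,0.04,0.085],[-0.01,0.038,-0.005,0,0,0.04,0.085],[-0.01,0.036,-0.005,0,0,0.04,0.085],[-0.014,0.036,-0.005,0,0,0.03,0.085]]]' && python3 -m handwheel '[[[-0.012,0.038,-0.01,0,0,0,0.085],[-0.013,0.038,-0.01,0,0,0,0.085],[-0.014,0.035,-0.01,0,0,0,0.085],[-0.016,0.025,-0.01,0,0,0,0.085],[-0.016,0.015,-0.01,0,0,0,0.085],[-0.01,0.01,-0.01,0,0,0,0.085],[0,0,0,0,0,0,0.085],[0,0,0,0,0,0,0.085]]]'; python3 - <<'E'
from h import *
o=r.get_obs(); print(o['tcp_pos'],o['clock'],o['joints'])
im,d=r.grab_frame('wrist'); cv2.imwrite('pics/w1.png',cv2.resize(im[:,:,::-1],(768,576)))
K=cam('wrist',o)
for q in r.masks_of('dark_stone_mid','wrist')[:2]:
    P=cloud(q['pixels'],d,K); zt=np.percentile(P[:,2],80); T=P[abs(P[:,2]-zt)<.004]
    print(q['p'],q['at'],zt,rect(T[:,:2]))
E
```

```text
clock: 2.37
tcp_pos: [0.432, 0.1302, 0.2541]
orientation: [2.46, 1.954, 0.002]
contact_force: [0.5, 0.4, 0.1]
grip_width: 0.0853
clock: 3.03
tcp_pos: [0.3507, 0.2896, 0.1938]
orientation: [2.46, 1.954, -0.001]
contact_force: [-0.6, 0.8, 0.1]
grip_width: 0.085
[0.35072927 0.28963617 0.19378135] 3.0333 [-0.29789731  0.33276088 -0.61465569  2.13391826  0.2789925   0.75289697
 -1.32049455]
0.68 [243.5, 176.6] 0.025059728139009092 ((336.833251953125, 303.6494445800781), (36.238468170166016, 54.25398254394531), -12.977272033691406)
```

View pics/w1.png

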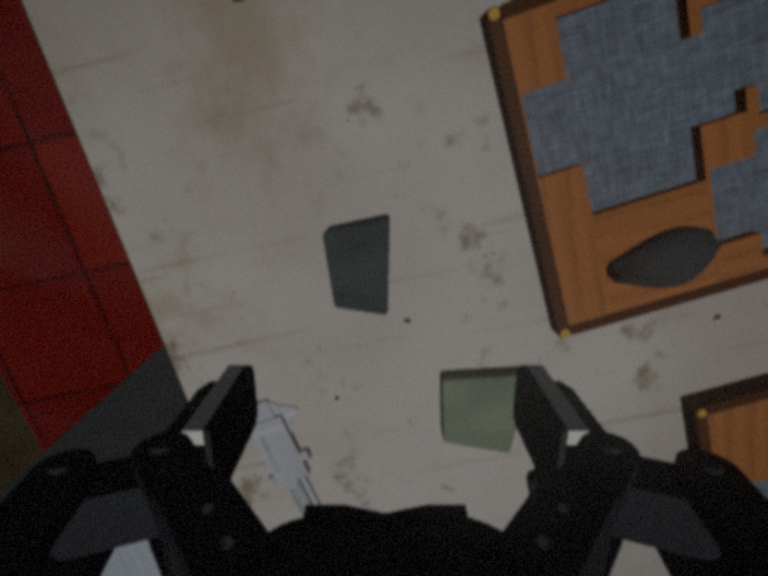

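Wrist view: dark stone at (358,265), slightly tapered, tool aligned with it; pale slab at (480,410). Now measure the fingertip position in the tool frame.

```bash
cat >> h.py <<'E'
def tips():
    o=r.get_obs(); im,d=r.grab_frame('wrist'); c=r.get_calibration('wrist'); T=c['T_tool_cam']
    f=192/np.tan(np.radians(c['vertical_fov'])/2)
    v,u=np.nonzero((d>0)&(d<.19)); z=d[v,u]
    p=np.c_[(u-c['cx'])/f*z,(v-c['cy'])/f*z,z]@T[:3,:3].T+T[:3,3]
    return o,p
E
python3 - <<'E'
from h import *
o,p=tips()
for s in (-1,1):
    q=p[(p[:,1]*s>0)&(abs(p[:,0])<.03)]
    print(s,len(q),'zmax',np.percentile(q[:,2],[90,98,100]), 'y at tip', np.percentile(q[q[:,2]>q[:,2].max()-.006][:,1],[5,50,95]),np.percentile(q[q[:,2]>q[:,2].max()-.006][:,0],[5,95]))
E
```

```text
-1 18698 zmax [0.02877362 0.04950108 0.05991643] y at tip [-0.0468867  -0.04309658 -0.04273919] [-0.00913696  0.01051888]
1 18413 zmax [0.02910779 0.04942715 0.05943057] y at tip [0.04168423 0.04203885 0.04593032] [-0.0093496   0.01056926]
```

```bash
python3 -m handwheel '[[[-0.014,0.014,-0.02,0,0,0,0.07],[0,0,-0.035,0,0,0,0.07],[0,0,-0.03,0,0,0,0.07],[0,0,-0.022,0,0,0,0.07],[0,0,-0.01,0,0,0,0.07],[0,0,0,0,0,0,0.07],[0,0,0,0,0,0,0.02],[0,0,0,0,0,0,0.02],[0,0,0,0,0,0,0.02],[0,0,0,0,0,0,0.02]]]' 40
```

```text
clock: 4.02
tcp_pos: [0.3382, 0.304, 0.0786]
orientation: [2.462, 1.951, 0.005]
contact_force: [-0.3, -0.6, 6.7]
grip_width: 0.0339
```

```bash
python3 -m handwheel '[[[0,0,0,0,0,0,0.02],[0,0,0,0,0,0,0.02]]]' 40
```

```text
clock: 4.18
tcp_pos: [0.3381, 0.304, 0.0786]
orientation: [2.462, 1.951, 0.005]
contact_force: [-0.5, -1.2, 7.7]
grip_width: 0.0333
```

```bash
python3 -m handwheel '[[[0,0,0.02,0,0,0,0.02],[0,0,0.035,0,0,0,0.02],[0.01,0,0.03,0,0,0.03,0.02],[0.03,0,0.015,0,0,0.04,0.02],[0.035,0,0,0,0,0.04,0.02],[0.038,-0.001,0,0,0,0.04,0.02],[0.038,-0.002,0,0,0,0.04,0.02],[0.038,-0.002,0,0,0,0.04,0.02],[0.035,-0.002,0,0,0,0.04,0.02],[0.025,-0.002,0,0,0,0.044,0.02]]]' && python3 -m handwheel '[[[0,0,0,0,0,0,0.02],[0,0,0,0,0,0,0.02]]]'; python3 - <<'E'
from h import *
o=r.get_obs(); print(o['tcp_pos'],o['orientation'],o['contact_force'])
im,d=r.grab_frame('wrist'); cv2.imwrite('pics/w2.png',cv2.resize(im[:,:,::-1],(768,576)))
E
```

```text
clock: 5.02
tcp_pos: [0.5899, 0.2928, 0.178]
orientation: [2.127, 2.31, 0.003]
contact_force: [-0.3, 0.3, -2.4]
grip_width: 0.0332
clock: 5.18
tcp_pos: [0.5875, 0.2933, 0.1773]
orientation: [2.13, 2.309, 0.001]
contact_force: [-1.2, 0.2, -1.9]
grip_width: 0.0341
[0.58748677 0.293265   0.17733586] [2.13013020e+00 2.30904154e+00 1.21588389e-03] [-1.15895144  0.19293195 -1.93250223]
```

View pics/w2.png

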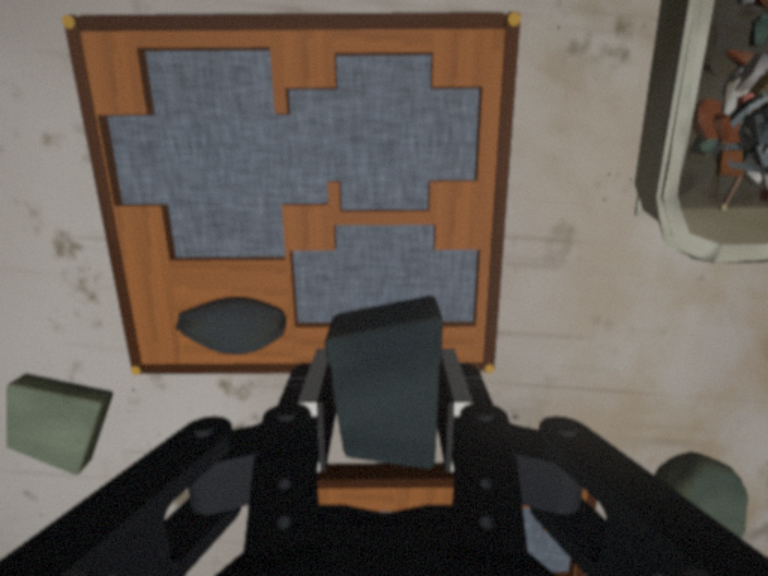

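```bash
python3 -m handwheel '[[[0,0.002,-0.03,0,0,0,0.02],[0,0,-0.03,0,0,0,0.02],[0,0,-0.015,0,0,0,0.02],[0,0,-0.008,0,0,0,0.02],[0,0,-0.004,0,0,0,0.02],[0,0,-0.002,0,0,0,0.02],[0,0,0,0,0,0,0.02],[0,0,0,0,0,0,0.02]]]'
```

```text
clock: 5.9
tcp_pos: [0.5867, 0.297, 0.0893]
orientation: [2.126, 2.312, 0.003]
contact_force: [0.3, -0.1, -0.9]
grip_width: 0.0337
```

```bash
python3 -m handwheel '[[[0.0005,-0.001,-0.002,0,0,0,0.02],[0,0,-0.001,0,0,0,0.02],[0,0,0,0,0,0,0.02]]]'
```

```text
clock: 6.15
tcp_pos: [0.5873, 0.2958, 0.0867]
orientation: [2.126, 2.312, 0.003]
contact_force: [-0.9, -1.8, 6.8]
grip_width: 0.0336
```

```bash
python3 -m handwheel '[[[0,0,0,0,0,0,0.055],[0,0,0,0,0,0,0.055],[0,0,0,0,0,0,0.055],[0,0,0.02,0,0,0,0.055],[0,0,0.035,0,0,0,0.055],[-0.01,0,0.035,0,0,0,0.055],[-0.02,-0.02,0.02,0,0,0,0.07],[-0.03,-0.025,0.01,0,0,0,0.085],[0,0,0,0,0,0,0.085],[0,0,0,0,0,0,0.085]]]'; python3 - <<'E'
from h import *
o=r.get_obs(); print(o['tcp_pos'],o['orientation'],o['contact_force'])
im,d=r.grab_frame('wrist'); cv2.imwrite('pics/w3.png',cv2.resize(im[:,:,::-1],(768,576)))
E
```

```text
clock: 6.98
tcp_pos: [0.5256, 0.2488, 0.2055]
orientation: [2.126, 2.311, -0.001]
contact_force: [1.1, 0.1, 0.9]
grip_width: 0.0851
[0.52564468 0.24882304 0.20547787] [ 2.12591703e+00  2.31084058e+00 -1.18960654e-03] [1.07587995 0.10531911 0.93946745]
```

View pics/w3.png

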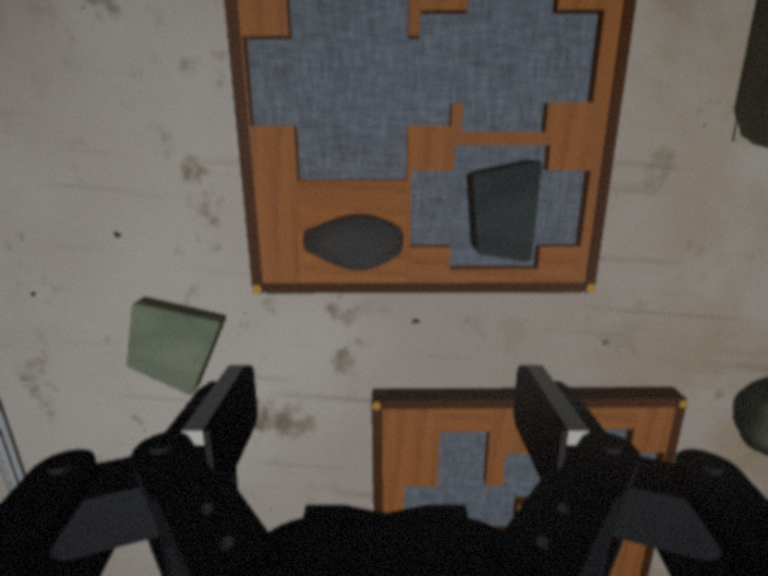

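Stone sits within its nest at (505,210). Next: cork block.

```bash
python3 -m handwheel '[[[-0.01,-0.039,0,0,0,-0.03,0.085],[-0.01,-0.039,0,0,0,-0.03,0.085],[-0.01,-0.039,0,0,0,-0.03,0.085],[-0.01,-0.039,0,0,0,-0.03,0.085],[-0.01,-0.039,0,0,0,-0.03,0.085],[-0.01,-0.039,0,0,0,-0.03,0.085],[-0.011,-0.039,0,0,0,-0.03,0.085],[-0.012,-0.039,0,0,0,-0.03,0.085],[-0.012,-0.039,0,0,0,-0.03,0.085],[-0.012,-0.039,0,0,0,-0.015,0.085]]]' && python3 -m handwheel '[[[0,-0.015,0,0,0,0,0.085],[0,0,0,0,0,0,0.085],[0,0,0,0,0,0,0.085]]]'; python3 - <<'E'
from h import *
o=r.get_obs(); print(o['tcp_pos'],o['orientation'],o['clock'])
im,d=r.grab_frame('wrist'); cv2.imwrite('pics/w4.png',cv2.resize(im[:,:,::-1],(768,576)))
K=cam('wrist',o)
for l in ('sanding_block_mid','red_bar_mid'):
  for q in r.masks_of(l,'wrist')[:2]:
    P=cloud(q['pixels'],d,K); zt=np.percentile(P[:,2],80); T=P[abs(P[:,2]-zt)<.004]
    print(l,q['p'],q['at'],zt,rect(T[:,:2]))
E
```

```text
clock: 7.87
tcp_pos: [0.4201, -0.1412, 0.2049]
orientation: [2.434, 1.986, 0.002]
contact_force: [0.7, -0.2, 0.2]
grip_width: 0.085
clock: 8.12
tcp_pos: [0.4206, -0.1552, 0.2047]
orientation: [-2.435, -1.985, -0.002]
contact_force: [0.6, 1.5, 0.2]
grip_width: 0.0849
[ 0.42056892 -0.1551634   0.20473316] [-2.43497184e+00 -1.98487318e+00 -1.58122791e-03] 8.1167
sanding_block_mid 0.65 [254.3, 188.7] 0.023670755262395638 ((414.93017578125, -162.13723754882812), (44.63871765136719, 83.52519989013672), -10.909492492675781)
red_bar_mid 0.71 [230.3, 59.3] 0.025024074343234903 ((419.6156921386719, -48.44752502441406), (29.28129005432129, 57.392215728759766), -14.3436279296875)
```

View pics/w4.png

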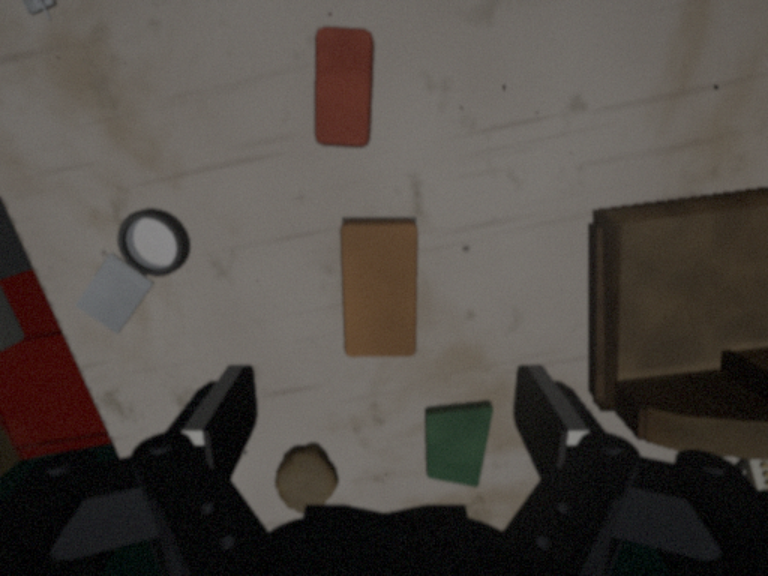

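Cork block at (380,287), red bar (344,87), green slab (458,443) and pebble (306,477) seen; both cameras agree to ~1.5 mm.

```bash
python3 -m handwheel '[[[-0.005,-0.006,-0.03,0,0,0,0.085],[0,0,-0.037,0,0,0,0.08],[0,0,-0.03,0,0,0,0.08],[0,0,-0.02,0,0,0,0.08],[0,0,-0.01,0,0,0,0.08],[0,0,0,0,0,0,0.08],[0,0,0,0,0,0,0.03],[0,0,0,0,0,0,0.03],[0,0,0,0,0,0,0.03],[0,0,0,0,0,0,0.03]]]' 40
```

```text
clock: 9.1
tcp_pos: [0.4156, -0.1607, 0.0794]
orientation: [2.431, 1.986, 0.002]
contact_force: [-1.4, 0.4, 4.7]
grip_width: 0.0451
```

```bash
python3 -m handwheel '[[[0,0,0.025,0,0,0,0.03],[0,0,0.035,0,0,0,0.03],[0,0.015,0.03,0,0,0,0.03],[0,0.03,0.01,0,0,0.02,0.03],[0.0,0.038,0,0,0,0.03,0.03],[0.008,0.039,0,0,0,0.03,0.03],[0.008,0.039,0,0,0,0.03,0.03],[0.008,0.039,0,0,0,0.03,0.03],[0.008,0.039,0,0,0,0.03,0.03],[0.008,0.039,0,0,0,0.03,0.03]]]' && python3 -m handwheel '[[[0.008,0.039,0,0,0,0.03,0.03],[0.008,0.039,0,0,0,0.03,0.03],[0.008,0.039,0,0,0,0.03,0.03],[0.008,0.039,0,0,0,0,0.03],[0.007,0.039,0,0,0,0,0.03],[0.005,0.03,0,0,0,0,0.03],[0.003,0.015,0,0,0,0,0.03],[0,0.007,0,0,0,0,0.03],[0,0,0,0,0,0,0.03],[0,0,0,0,0,0,0.03]]]'; python3 - <<'E'
from h import *
o=r.get_obs(); print(o['tcp_pos'],o['orientation'],o['contact_force'])
im,d=r.grab_frame('wrist'); cv2.imwrite('pics/w5.png',cv2.resize(im[:,:,::-1],(768,576)))
E
```

```text
clock: 9.93
tcp_pos: [0.4549, 0.1191, 0.1792]
orientation: [2.22, 2.22, 0.002]
contact_force: [1.5, -0.3, -0.4]
grip_width: 0.045
clock: 10.77
tcp_pos: [0.5016, 0.3632, 0.1781]
orientation: [2.121, 2.317, -0.001]
contact_force: [-0.7, -1.2, -1.2]
grip_width: 0.0447
[0.50161572 0.36317884 0.17814958] [ 2.12051723e+00  2.31672044e+00 -1.07435717e-03] [-0.72582486 -1.18876563 -1.16032558]
```

View pics/w5.png

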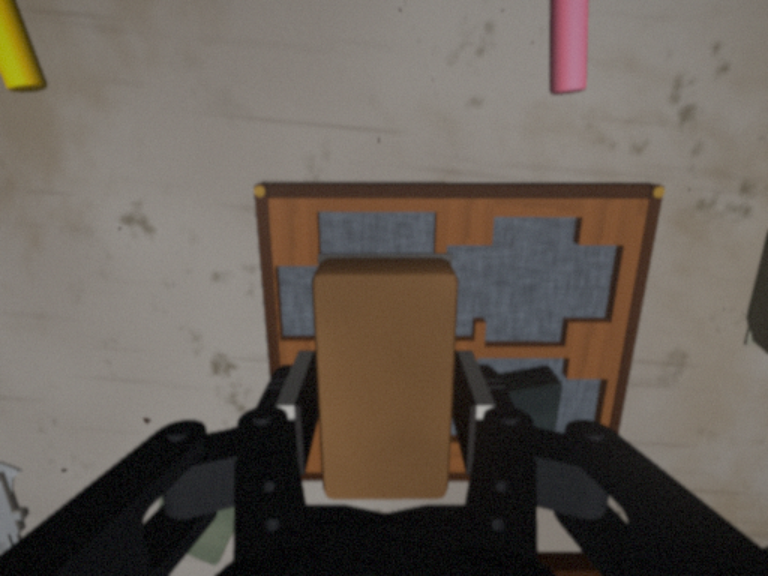

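```bash
python3 -m handwheel '[[[-0.004,-0.007,-0.025,0,0,0,0.03],[0,0,-0.03,0,0,0,0.03],[0,0,-0.018,0,0,0,0.03],[0,0,-0.009,0,0,0,0.03],[0,0,-0.004,0,0,0,0.03],[0,0,-0.002,0,0,0,0.03],[0,0,0,0,0,0,0.03],[0,0,0,0,0,0,0.03]]]'
```

```text
clock: 11.48
tcp_pos: [0.4982, 0.3578, 0.0911]
orientation: [2.121, 2.317, 0.003]
contact_force: [-0.5, 0.3, -0.8]
grip_width: 0.0448
```

```bash
python3 -m handwheel '[[[-0.0005,-0.001,-0.002,0,0,0,0.03],[0,0,-0.002,0,0,0,0.03],[0,0,0,0,0,0,0.03],[0,0,0,0,0,0,0.03]]]'
```

```text
clock: 11.82
tcp_pos: [0.4975, 0.3567, 0.0875]
orientation: [2.12, 2.317, 0.002]
contact_force: [-1.7, -3.0, 9.7]
grip_width: 0.0453
```

```bash
python3 -m handwheel '[[[0,0,0,0,0,0,0.06],[0,0,0,0,0,0,0.06],[0,0,0,0,0,0,0.06],[0,0,0.025,0,0,0,0.06],[0,0,0.035,0,0,0,0.06],[0,0,0.035,0,0,0,0.06],[0,-0.02,0.02,0,0,-0.02,0.07],[0,-0.035,0.005,0,0,-0.03,0.085],[-0.005,-0.039,0,0,0,-0.03,0.085],[-0.01,-0.039,0,0,0,-0.03,0.085]]]' && python3 -m handwheel '[[[-0.01,-0.039,0,0,0,-0.03,0.085],[-0.01,-0.039,0,0,0,-0.03,0.085],[-0.01,-0.039,0,0,0,-0.03,0.085],[-0.01,-0.039,0,0,0,-0.03,0.085],[-0.01,-0.039,0,0,0,-0.03,0.085],[-0.007,-0.035,0,0,0,-0.03,0.085],[-0.002,-0.025,0,0,0,-0.03,0.085],[0,-0.016,0,0,0,-0.02,0.085],[0,0,0,0,0,0,0.085],[0,0,0,0,0,0,0.085]]]'; cat >> h.py <<'E'
def look(name,labels):
    o=r.get_obs(); print(o['tcp_pos'],o['orientation'],o['clock'])
    im,d=r.grab_frame('wrist'); cv2.imwrite(f'pics/{name}.png',cv2.resize(im[:,:,::-1],(768,576)))
    K=cam('wrist',o)
    for l in labels:
      for q in r.masks_of(l,'wrist')[:2]:
        P=cloud(q['pixels'],d,K); zt=np.percentile(P[:,2],80); T=P[abs(P[:,2]-zt)<.004]
        print(l,q['p'],q['at'],zt,rect(T[:,:2]))
    a=o['orientation']; print('tool y angle',np.degrees(2*np.arctan2(a[1],a[0]))-90)
E
python3 -c "
from h import *
look('w6',['red_bar_mid','marker_mid'])"
```

```text
clock: 12.65
tcp_pos: [0.4829, 0.2224, 0.2066]
orientation: [2.246, 2.196, 0.004]
contact_force: [0.2, -0.7, 0.9]
grip_width: 0.0849
clock: 13.48
tcp_pos: [0.4231, -0.0481, 0.2059]
orientation: [2.484, 1.924, 0.0]
contact_force: [-0.0, 0.1, -0.2]
grip_width: 0.085
[ 0.42307813 -0.04806475  0.2059482 ] [2.48361844e+00 1.92365259e+00 3.36934735e-04] 13.4833
red_bar_mid 0.85 [252.3, 187.6] 0.024969395711332075 ((419.2880859375, -47.3277702331543), (29.348390579223633, 56.484107971191406), -14.416183471679688)
marker_mid 0.68 [225.9, 61.7] 0.01805080952032053 ((422.1635437011719, 58.007354736328125), (16.6946964263916, 96.0099868774414), 1.4700236320495605)
tool y angle -14.481837122383155
```

View pics/w6.png

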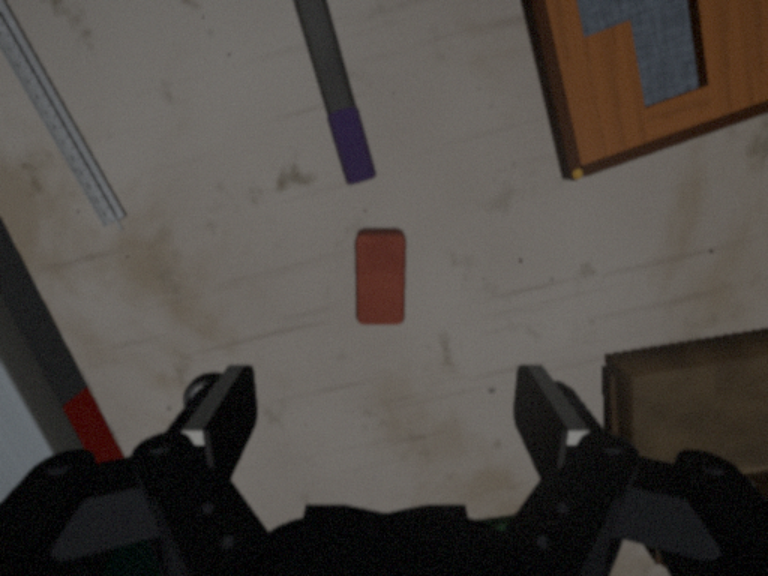

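Red bar at (380,277), aligned with the tool; marker's purple cap at (352,147).

```bash
python3 -m handwheel '[[[-0.0035,0,-0.03,0,0,0,0.07],[0,0,-0.037,0,0,0,0.07],[0,0,-0.03,0,0,0,0.07],[0,0,-0.02,0,0,0,0.07],[0,0,-0.01,0,0,0,0.07],[0,0,0,0,0,0,0.07],[0,0,0,0,0,0,0.07]]]' 40
```

```text
clock: 14.22
tcp_pos: [0.4199, -0.0467, 0.0791]
orientation: [-2.48, -1.928, -0.0]
contact_force: [-0.1, 0.5, 0.2]
grip_width: 0.0698
```

```bash
python3 -m handwheel '[[[0,0,0,0,0,0,0.015],[0,0,0,0,0,0,0.015],[0,0,0,0,0,0,0.015],[0,0,0,0,0,0,0.015],[0,0,0,0,0,0,0.015],[0,0,0.025,0,0,0,0.015],[0,0,0.035,0,0,0,0.015],[0.005,0.015,0.03,0,0,0,0.015],[0.01,0.03,0.01,0,0,0.02,0.015],[0.012,0.038,0,0,0,0.04,0.015]]]' 40 && python3 -m handwheel '[[[0.014,0.037,0,0,0,0.04,0.015],[0.014,0.037,0,0,0,0.04,0.015],[0.014,0.037,0,0,0,0.04,0.015],[0.014,0.037,0,0,0,0.04,0.015],[0.014,0.037,0,0,0,0.04,0.015],[0.014,0.037,0,0,0,0.04,0.015],[0.014,0.037,0,0,0,0.04,0.015],[0.014,0.034,0,0,0,0.04,0.015],[0.012,0.025,0,0,0,0,0.015],[0.008,0.015,0,0,0,0,0.015]]]' && python3 -m handwheel '[[[0,0.004,0,0,0,0,0.015],[0,0,0,0,0,0,0.015],[0,0,0,0,0,0,0.015]]]'; python3 -c "
from h import *
look('w7',[])"
```

```text
clock: 15.05
tcp_pos: [0.4481, 0.0338, 0.1822]
orientation: [2.425, 1.989, 0.005]
contact_force: [2.1, -1.3, -1.1]
grip_width: 0.029
clock: 15.88
tcp_pos: [0.5786, 0.3721, 0.1795]
orientation: [-2.07, -2.361, -0.004]
contact_force: [0.9, 0.4, -0.9]
grip_width: 0.029
clock: 16.13
tcp_pos: [0.5782, 0.3713, 0.1788]
orientation: [2.074, 2.359, -0.002]
contact_force: [0.2, 0.2, -1.1]
grip_width: 0.0289
[0.57822303 0.37125931 0.17878946] [ 2.07374238e+00  2.35926588e+00 -2.07393421e-03] 16.1333
tool y angle 7.370491904764009
```

View pics/w7.png

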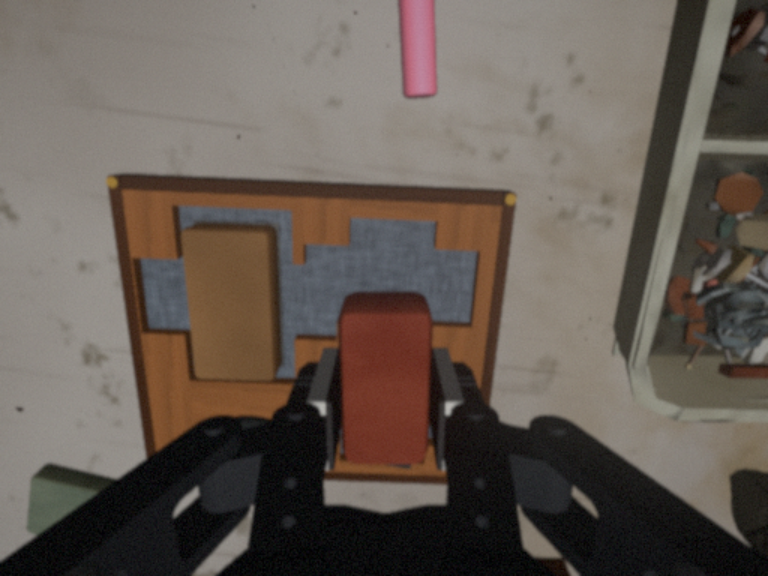

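```bash
python3 -m handwheel '[[[0.002,0.004,-0.025,0,0,-0.04,0.015],[0,0,-0.03,0,0,0,0.015],[0,0,-0.018,0,0,0,0.015],[0,0,-0.009,0,0,0,0.015],[0,0,-0.004,0,0,0,0.015],[0,0,-0.002,0,0,0,0.015],[0,0,0,0,0,0,0.015],[0,0,0,0,0,0,0.015]]]'
```

```text
clock: 16.85
tcp_pos: [0.5812, 0.3767, 0.0924]
orientation: [2.121, 2.317, 0.003]
contact_force: [0.3, 0.1, -1.0]
grip_width: 0.029
```

```bash
python3 -m handwheel '[[[-0.001,-0.001,-0.003,0,0,0,0.015],[0,0,-0.002,0,0,0,0.015],[0,0,-0.0005,0,0,0,0.015],[0,0,0,0,0,0,0.015]]]'
```

```text
clock: 17.18
tcp_pos: [0.5801, 0.3759, 0.0882]
orientation: [2.12, 2.317, 0.002]
contact_force: [-4.0, -3.5, 14.9]
grip_width: 0.0292
```

```bash
python3 -m handwheel '[[[0,0,0,0,0,0,0.055],[0,0,0,0,0,0,0.055],[0,0,0,0,0,0,0.055],[0,0,0.025,0,0,0,0.055],[0,0,0.035,0,0,0,0.055],[0,-0.005,0.035,0,0,0,0.055],[-0.01,-0.025,0.03,0,0,0,0.07],[-0.015,-0.038,0.01,0,0,-0.02,0.085],[-0.015,-0.038,0.01,0,0,-0.03,0.085],[-0.015,-0.038,0,0,0,-0.03,0.085]]]' && python3 -m handwheel '[[[-0.015,-0.038,0,0,0,-0.03,0.085],[-0.015,-0.038,0,0,0,-0.03,0.085],[-0.015,-0.038,0,0,0,-0.03,0.085],[-0.015,-0.038,0,0,0,-0.03,0.085],[-0.01,-0.04,0,0,0,-0.03,0.085],[-0.005,-0.04,0,0,0,-0.03,0.085],[-0.003,-0.04,0,0,0,-0.03,0.085],[0,-0.04,0,0,0,-0.03,0.085],[0,-0.04,0,0,0,-0.03,0.085],[0,-0.04,0,0,0,-0.03,0.085]]]' && python3 -m handwheel '[[[0,-0.04,-0.005,0,0,-0.03,0.085],[0,-0.04,-0.01,0,0,-0.03,0.085],[0,-0.035,-0.01,0,0,0,0.085],[0,-0.025,-0.01,0,0,0,0.085],[0,-0.01,-0.01,0,0,0,0.085],[0,0,0,0,0,0,0.085],[0,0,0,0,0,0,0.085]]]'; python3 -c "
from h import *
look('w8',['thin_slab_mid','pebble_mid'])
im,d=r.grab_frame('top'); K=cam('top'); P=cloud(d>0,d,K)
cv2.imwrite('pics/t8.png',cv2.resize(im[90:240,130:350,::-1],None,fx=3.5,fy=3.5,interpolation=cv2.INTER_CUBIC))
for n,l in (('bird_tray','sanding_block_mid'),('bird_tray','red_bar_mid'),('bird_tray','dark_stone_mid')):
    for q in r.masks_of(l,'top')[:2]:
        Q=cloud(q['pixels'],d,K); zt=np.percentile(Q[:,2],80); T=Q[abs(Q[:,2]-zt)<.005]
        c,s,y=rect(T[:,:2]); a=np.radians(5); R=np.array([[np.cos(a),-np.sin(a)],[np.sin(a),np.cos(a)]])
        print(l,q['p'],zt,s,y,(np.array(c)-(541.4,332.5))@R)
"
```

```text
clock: 18.02
tcp_pos: [0.5249, 0.2317, 0.2323]
orientation: [2.211, 2.23, 0.006]
contact_force: [1.8, 0.1, -0.1]
grip_width: 0.0849
clock: 18.85
tcp_pos: [0.4464, -0.1618, 0.2305]
orientation: [2.521, 1.874, 0.0]
contact_force: [0.9, 0.6, 0.3]
grip_width: 0.0851
clock: 19.43
tcp_pos: [0.4467, -0.3087, 0.1846]
orientation: [-2.573, -1.799, -0.0]
contact_force: [1.3, 0.6, 1.0]
grip_width: 0.0849
[ 0.4467158  -0.30872174  0.18462401] [-2.57331765e+00 -1.79853663e+00 -1.86072715e-04] 19.4333
thin_slab_mid 0.57 [246.2, 166.0] 0.013124052897700873 ((442.4610900878906, -285.9581604003906), (44.71315002441406, 65.89891815185547), -17.131752014160156)
pebble_mid 0.81 [127.2, 211.1] 0.033390265795409206 ((337.0888366699219, -288.05718994140625), (29.671525955200195, 34.66167449951172), -3.6404953002929688)
tool y angle -380.09925702771756
sanding_block_mid 0.84 0.03258753566605841 (44.137447357177734, 84.86846923828125) 5.394306182861328 [-42.75792063  25.89296947]
red_bar_mid 0.71 0.03385612369786033 (29.76158905029297, 57.320133209228516) 2.032477378845215 [40.86593549 39.05450355]
dark_stone_mid 0.46 0.03426143304779039 (34.629390716552734, 48.194175720214844) 12.515429496765137 [ 42.84097196 -43.59078338]
```

View pics/w8.png

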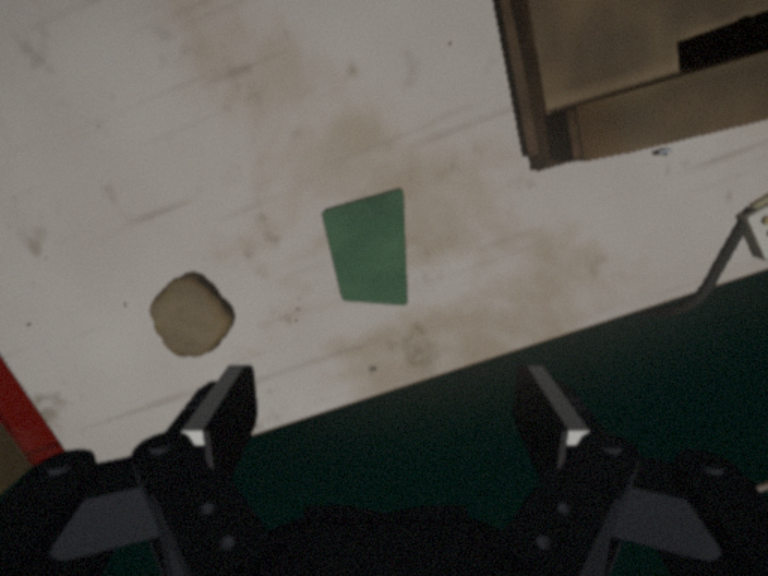

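View pics/t8.png

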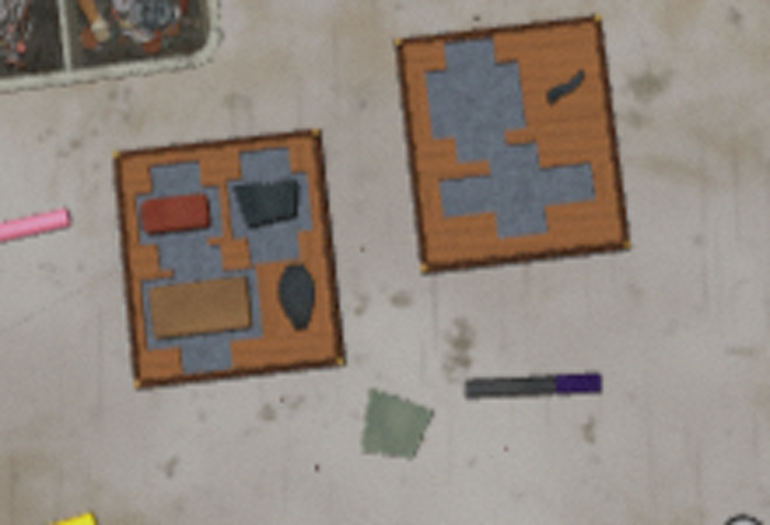

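Bird tray picture: cork (200,307), red bar (175,213), stone (268,203) each within its nest, tops at the right height. Green slab at (367,250) in the wrist view, tapered; pebble (192,313) clear of it.

```bash
python3 -m handwheel '[[[-0.004,0.023,-0.02,0,0,0.045,0.08],[0,0,-0.035,0,0,0,0.075],[0,0,-0.025,0,0,0,0.075],[0,0,-0.018,0,0,0,0.075],[0,0,-0.008,0,0,0,0.075],[0,0,-0.002,0,0,0,0.075],[0,0,0,0,0,0,0.075]]]' 40
```

```text
clock: 20.37
tcp_pos: [0.4432, -0.2867, 0.0774]
orientation: [-2.534, -1.857, -0.0]
contact_force: [1.0, 0.4, -0.4]
grip_width: 0.0754
```

```bash
python3 -m handwheel '[[[0,0,-0.002,0,0,0,0.075],[0,0,0,0,0,0,0.03],[0,0,0,0,0,0,0.03],[0,0,0,0,0,0,0.03],[0,0,0,0,0,0,0.03],[0,0,0,0,0,0,0.03],[0,0,0,0,0,0,0.03]]]' 40
```

```text
clock: 20.95
tcp_pos: [0.4437, -0.2873, 0.0764]
orientation: [2.532, 1.856, 0.001]
contact_force: [-1.0, -0.3, 7.1]
grip_width: 0.041
```

```bash
python3 -m handwheel '[[[0,0,0.02,0,0,0,0.03],[0,0,0.03,0,0,0,0.03],[0,0.01,0.03,0,0,0.02,0.03],[0,0.02,0.02,0,0,0.03,0.03],[0,0.035,0,0,0,0.03,0.03],[0,0.038,0,0,0,0.03,0.03],[0,0.038,0,0,0,0.03,0.03],[0,0.038,0,0,0,0.03,0.03],[0.003,0.038,0,0,0,0.03,0.03],[0.01,0.038,0,0,0,0.03,0.03]]]' 40; python3 -c "
from h import *
look('w9',[])"
```

```text
clock: 21.78
tcp_pos: [0.4543, -0.0306, 0.1755]
orientation: [2.303, 2.136, -0.002]
contact_force: [0.6, -0.1, -1.0]
grip_width: 0.041
[ 0.45433545 -0.03064852  0.17549659] [ 2.30317003e+00  2.13609640e+00 -2.22806894e-03] 21.7833
tool y angle -4.310666213753876
```

View pics/w9.png

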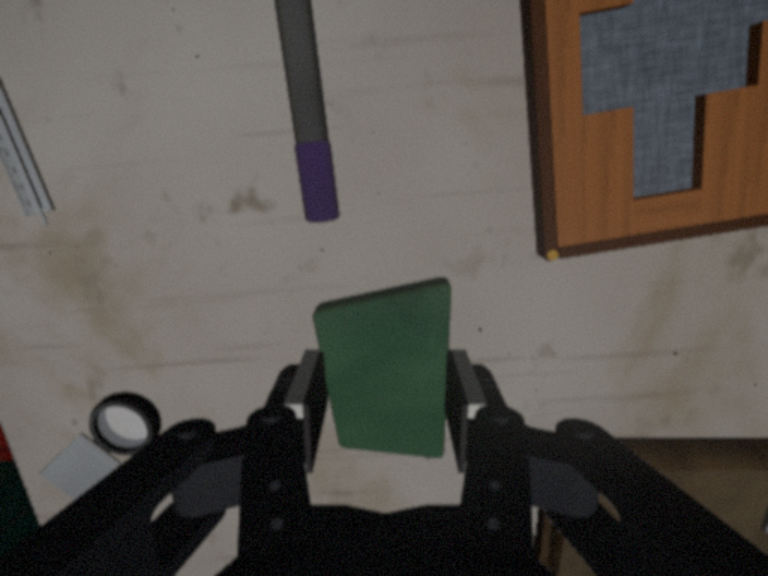

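```bash
python3 -m handwheel '[[[0.02,0.025,0,0,0,0.03,0.03],[0.03,0.023,0,0,0,0.03,0.03],[0.034,0.02,0,0,0,0.03,0.03],[0.034,0.02,0,0,0,0.03,0.03],[0.034,0.018,0,0,0,0.03,0.03],[0.033,0.015,0,0,0,0.013,0.03],[0.02,0.008,0,0,0,0,0.03],[0.008,0.003,0,0,0,0,0.03],[0,0,0,0,0,0,0.03],[0,0,0,0,0,0,0.03]]]' 40; python3 -c "
from h import *
look('w10',[])"
```

```text
clock: 22.67
tcp_pos: [0.668, 0.0994, 0.1748]
orientation: [-2.123, -2.315, 0.002]
contact_force: [-0.3, -0.2, -0.0]
grip_width: 0.0408
[0.66799989 0.09943653 0.17480806] [-2.12276673e+00 -2.31507795e+00  2.29986708e-03] 22.6667
tool y angle -355.0373514177018
```

View pics/w10.png

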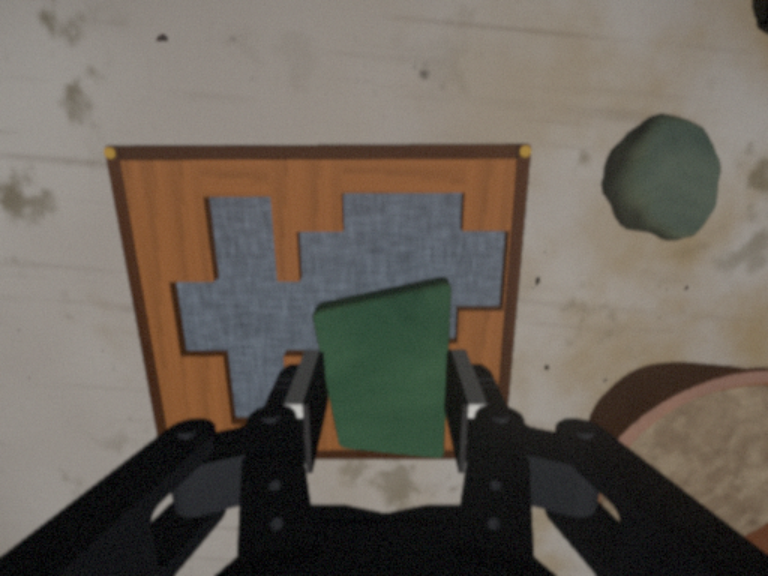

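```bash
python3 -m handwheel '[[[0.008,0.012,-0.015,0,0,0,0.03],[0,0,-0.03,0,0,0,0.03],[0,0,-0.02,0,0,0,0.03],[0,0,-0.013,0,0,0,0.03],[0,0,-0.006,0,0,0,0.03],[0,0,-0.003,0,0,0,0.03],[0,0,0,0,0,0,0.03],[0,0,0,0,0,0,0.03]]]'
```

```text
clock: 23.38
tcp_pos: [0.6775, 0.1121, 0.0895]
orientation: [2.122, 2.315, 0.002]
contact_force: [0.0, -0.1, -0.8]
grip_width: 0.0411
```

```bash
python3 -m handwheel '[[[-0.001,0,-0.002,0,0,0,0.03],[0,0,-0.002,0,0,0,0.03],[0,0,-0.001,0,0,0,0.03],[0,0,0,0,0,0,0.03]]]'
```

```text
clock: 23.72
tcp_pos: [0.6763, 0.1123, 0.0845]
orientation: [2.122, 2.315, 0.001]
contact_force: [-2.6, -0.5, 6.3]
grip_width: 0.041
```

```bash
python3 -m handwheel '[[[0,0,0,0,0,0,0.062],[0,0,0,0,0,0,0.062],[0,0,0,0,0,0,0.062],[0,0,0.025,0,0,0,0.062],[0,0,0.035,0,0,0,0.062],[-0.01,-0.003,0.03,0,0,0,0.062],[-0.03,-0.005,0.02,0,0,0,0.07],[-0.039,-0.007,0,0,0,-0.02,0.085],[-0.039,-0.007,0,0,0,-0.02,0.085],[-0.039,-0.007,0,0,0,-0.015,0.085]]]' && python3 -m handwheel '[[[-0.038,-0.007,0,0,0,0,0.085],[-0.03,-0.006,0,0,0,0,0.085],[-0.02,-0.002,0,0,0,0,0.085],[-0.008,0,0,0,0,0,0.085],[0,0,0,0,0,0,0.085],[0,0,0,0,0,0,0.085]]]'; python3 -c "
from h import *
look('w11',['marker_mid'])
im,d=r.grab_frame('wrist'); print()"
```

```text
clock: 24.55
tcp_pos: [0.5173, 0.0829, 0.1936]
orientation: [2.187, 2.255, 0.001]
contact_force: [-0.4, 0.3, 0.1]
grip_width: 0.0849
clock: 25.05
tcp_pos: [0.4241, 0.0685, 0.1937]
orientation: [2.185, 2.256, 0.003]
contact_force: [0.2, 0.4, -0.3]
grip_width: 0.0848
[0.42409411 0.06846174 0.19371435] [2.18482839 2.25604613 0.00267469] 25.05
marker_mid 0.79 [253.1, 182.3] 0.01791910828023934 ((422.0254211425781, 68.95586395263672), (16.74272346496582, 117.52164459228516), 1.1529948711395264)
tool y angle 1.837532865893678
```

View pics/w11.png

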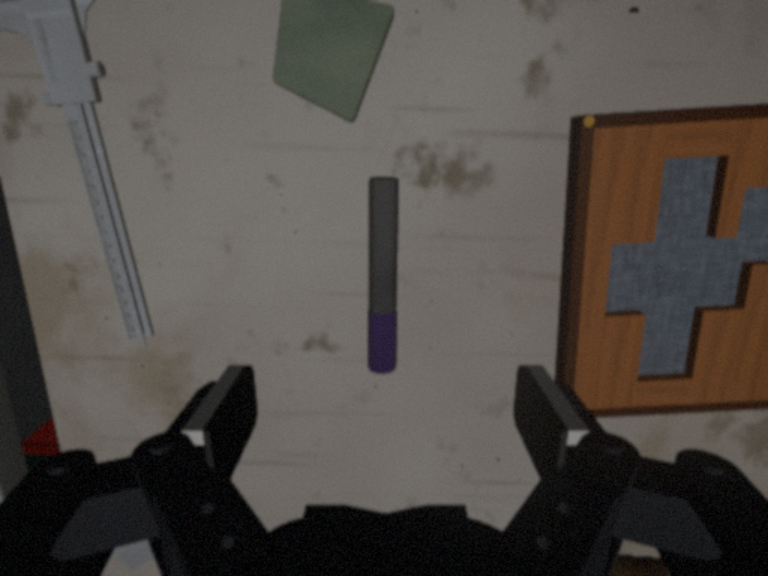

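```bash
python3 -m handwheel '[[[-0.002,0,-0.03,0,0,0,0.06],[0,0,-0.035,0,0,0,0.05],[0,0,-0.025,0,0,0,0.05],[0,0,-0.015,0,0,0,0.05],[0,0,-0.01,0,0,0,0.05],[0,0,-0.001,0,0,0,0.05],[0,0,0,0,0,0,0.05]]]' 40
```

```text
clock: 25.78
tcp_pos: [0.4214, 0.0685, 0.077]
orientation: [-2.185, -2.257, 0.0]
contact_force: [-0.7, -0.3, -0.6]
grip_width: 0.0501
```

```bash
python3 -m handwheel '[[[0,0,0,0,0,0,0.005],[0,0,0,0,0,0,0.005],[0,0,0,0,0,0,0.005],[0,0,0,0,0,0,0.005],[0,0,0,0,0,0,0.005],[0,0,0.02,0,0,0,0.005],[0,0,0.03,0,0,0,0.005],[0.01,0,0.03,0,0,0.015,0.005],[0.025,0.002,0.01,0,0,0.02,0.005],[0.035,0.002,0,0,0,0.02,0.005]]]' 40 && python3 -m handwheel '[[[0.035,0.002,0,0,0,0,0.005],[0.035,0.002,0,0,0,0,0.005],[0.02,0.002,0,0,0,0,0.005],[0.01,0,0,0,0,0,0.005],[0.003,0,0,0,0,0,0.005],[0,0,0,0,0,0,0.005]]]'; python3 -c "
from h import *
look('w12',[])"
```

```text
clock: 26.62
tcp_pos: [0.4913, 0.072, 0.1708]
orientation: [2.118, 2.314, 0.003]
contact_force: [1.4, -0.2, -0.8]
grip_width: 0.0154
clock: 27.12
tcp_pos: [0.5934, 0.078, 0.1672]
orientation: [-2.123, -2.315, 0.001]
contact_force: [0.1, 0.0, -1.5]
grip_width: 0.015
[0.59344958 0.07800524 0.1672012 ] [-2.12267888e+00 -2.31549859e+00  6.18041637e-04] 27.1167
tool y angle -355.02461862976696
```

View pics/w12.png

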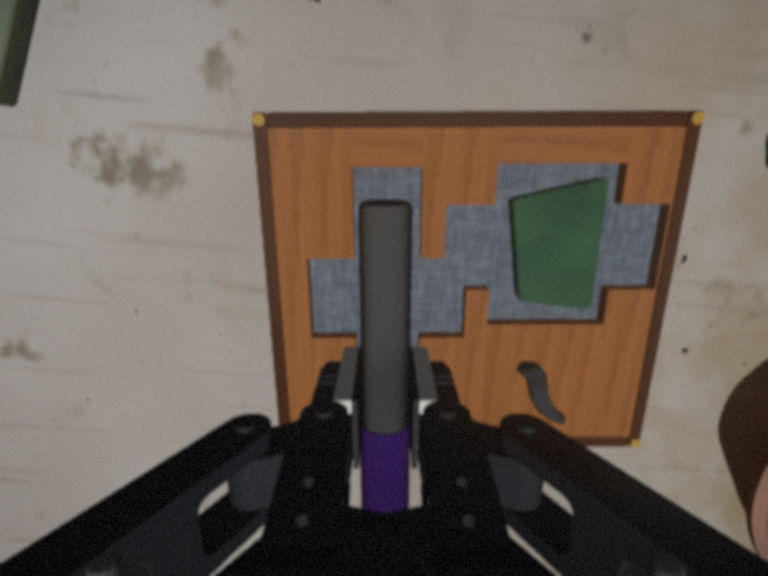

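```bash
python3 -m handwheel '[[[0.001,0,-0.025,0,0,0,0.005],[0,0,-0.025,0,0,0,0.005],[0,0,-0.016,0,0,0,0.005],[0,0,-0.009,0,0,0,0.005],[0,0,-0.004,0,0,0,0.005],[0,0,-0.001,0,0,0,0.005],[0,0,0,0,0,0,0.005],[0,0,0,0,0,0,0.005]]]'
```

```text
clock: 27.83
tcp_pos: [0.5954, 0.0783, 0.0884]
orientation: [2.122, 2.315, 0.002]
contact_force: [-0.4, 0.3, 0.6]
grip_width: 0.0154
```

```bash
python3 -m handwheel '[[[-0.0005,0,-0.002,0,0,0,0.005],[0,0,-0.001,0,0,0,0.005],[0,0,0,0,0,0,0.005],[0,0,0,0,0,0,0.005]]]'
```

```text
clock: 28.17
tcp_pos: [0.5953, 0.0784, 0.0863]
orientation: [2.122, 2.314, 0.002]
contact_force: [-2.4, -1.1, 11.5]
grip_width: 0.0153
```

```bash
python3 -m handwheel '[[[0,0,0,0,0,0,0.022],[0,0,0,0,0,0,0.03],[0,0,0,0,0,0,0.045],[0,0,0,0,0,0,0.045],[0,0,0.02,0,0,0,0.045],[0,0,0.035,0,0,0,0.045],[0,-0.005,0.035,0,0,0,0.045],[-0.01,-0.03,0.02,0,0,0,0.045],[-0.03,-0.025,0.01,0,0,0,0.06],[-0.03,-0.025,0.01,0,0,0,0.06]]]' && python3 -m handwheel '[[[-0.03,-0.03,0,0,0,0,0.085],[-0.02,-0.038,0,0,0,0,0.085],[-0.01,-0.038,0,0,0,0,0.085],[0,-0.038,0,0,0,0,0.085],[0,-0.038,0,0,0,0,0.085],[0,-0.03,0,0,0,0,0.085],[0,0,0,0,0,0,0.085],[0,0,0,0,0,0,0.085]]]'; python3 - <<'E'
from h import *
print(r.get_obs()['tcp_pos'])
im,d=r.grab_frame('top'); K=cam('top')
cv2.imwrite('pics/t13.png',cv2.resize(im[80:240,150:420,::-1],None,fx=2.9,fy=2.9,interpolation=cv2.INTER_CUBIC))
a=np.radians(5); R=np.array([[np.cos(a),-np.sin(a)],[np.sin(a),np.cos(a)]])
C={'b':(541.4,332.5),'h':(635.8,82.1)}
for l,t in (('sanding_block_mid','b'),('red_bar_mid','b'),('dark_stone_mid','b'),('thin_slab_mid','h'),('marker_mid','h'),('pale_slab_mid',0),('pebble_mid',0)):
    for q in r.masks_of(l,'top')[:3]:
        Q=cloud(q['pixels'],d,K); zt=np.percentile(Q[:,2],80); T=Q[abs(Q[:,2]-zt)<.005]
        c,s,y=rect(T[:,:2])
        print(l,round(q['p'],2),q['at'],round(zt,4),np.round(s),round(y,1),np.round(c,1),'tray' if t else '',np.round((np.array(c)-C[t])@R,1) if t else '')
        # plane tilt
        A=np.c_[T[:,:2]-T[:,:2].mean(0),np.ones(len(T))]; g=np.linalg.lstsq(A,T[:,2],rcond=None)[0]; print('   tilt deg',np.round(np.degrees(g[:2]),1))
E
```

```text
clock: 29.0
tcp_pos: [0.5246, -0.0076, 0.2153]
orientation: [2.122, 2.315, 0.003]
contact_force: [-0.9, -0.5, -0.7]
grip_width: 0.0598
clock: 29.67
tcp_pos: [0.465, -0.2191, 0.214]
orientation: [-2.128, -2.311, 0.0]
contact_force: [0.2, 0.4, -0.3]
grip_width: 0.085
[ 0.464989   -0.219148    0.21396459]
sanding_block_mid 0.64 [184.6, 175.6] 0.0324 [44. 85.] 5.8 [496.6 355. ] tray [-42.6  26.3]
   tilt deg [-0.5  0. ]
red_bar_mid 0.76 [179.2, 149.0] 0.0333 [29. 55.] 4.3 [578.9 375.9] tray [41.2 39.9]
   tilt deg [-0.9 -1.2]
dark_stone_mid 0.68 [205.1, 146.8] 0.0337 [35. 52.] 10.6 [587.4 293.9] tray [ 42.5 -42.4]
   tilt deg [-1.  -0.2]
thin_slab_mid 0.74 [264.6, 112.7] 0.022 [43. 62.] 4.5 [674.1 114.7] tray [41.  29.1]
   tilt deg [-1.   0.2]
thin_slab_mid 0.17 [183.9, 177.5] 0.0324 [44. 84.] 5.8 [496.7 354.7] tray [-114.9  283.7]
   tilt deg [-0.6  0.1]
marker_mid 0.64 [137.8, 242.2] 0.0185 [ 16. 114.] 15.8 [300.8 505.7] tray [-296.8  451.2]
   tilt deg [-0.2  0.1]
marker_mid 0.48 [276.8, 145.8] 0.0261 [ 17. 116.] 4.5 [594.2  79.5] tray [-41.7   1. ]
   tilt deg [-0.8 -0.4]
pale_slab_mid 0.72 [243.0, 214.1] 0.0181 [49. 56.] -19.9 [391.1 192.1]  
   tilt deg [-0.7  1.1]
pebble_mid 0.68 [403.2, 224.6] 0.0327 [33. 34.] 21.6 [ 337.2 -285.7]  
   tilt deg [-0.1 -2. ]
```

View pics/t13.png

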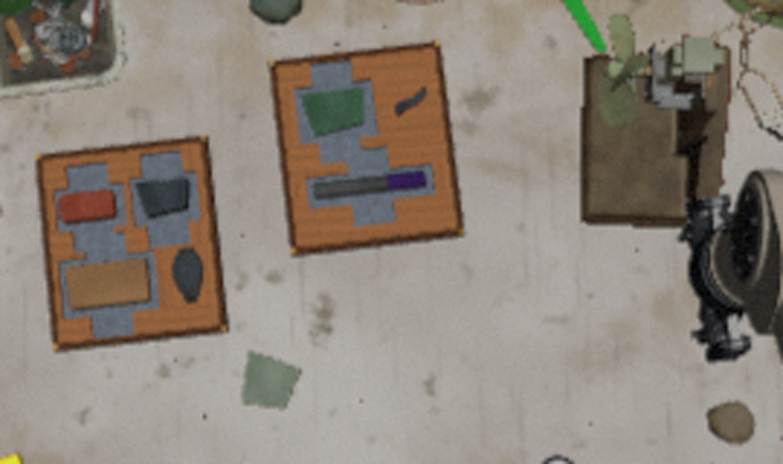

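Top picture: cork (108,282), red bar (88,206), stone (163,197), green slab (334,110) and marker (370,186) all sit in their nests. Each is within 2.5 mm of its nest centre, with the top height right. Pale slab (271,381) and pebble (730,422) have not moved, and the arm is clear of everything.

```bash
python3 -c "
from bench import r
print(r.get_obs()['contact_force'],r.hand_in())"
```

```text
the job is handed in; nothing more can be done
[-0.03877926 -0.08904524  0.32504577] None
```

Both kits are made up and the job is handed in, at about 30 s of the 120 s allowed. I placed the pieces in the order you listed them: dark stone, cork block and red bar in the bird tray, then green slab and marker in the hook tray.

- **Placement:** In the last top-camera check, all five lay within about 2.5 mm of their nest centres. Their tops were at the height expected for lying on the felt floor, with measured tilt of about 1.5° or less.
- **Alignment:** Four pieces read within 1° of the trays' 5° heading. The dark stone read 10.6° there and 12.5° earlier. It is tapered, so that figure may be off, but it may also sit a few degrees askew; the picture shows it clear inside its nest.
- **Left alone:** The pebble read within 0.5 mm of where it started and the pale slab within 2.5 mm, which is about the measuring error. The pale slab's heading could not be compared, because it is nearly square and its two readings differ. I never went near either of them, or the look-alike pens.
- **Forces:** The highest wrist force in the reports after each move was about 16 N. At hand-in the arm was clear of everything and the force was near zero.

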